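# Make up a full tray of paint tins and put the emptied tray away

### The arm

A 6-joint arm with a two-finger parallel gripper is mounted at the origin on the work surface. World frame = base frame: x ahead of the robot, y to its left, z up, the work surface at z = 0. Lengths are in m, angles in rad, forces in N, time in s.
With the tool pointing down it reaches from about 0.25 to 0.85 m from the base axis. Payload 12.5 kg.
Tool frame: the origin (TCP) lies on the centre line of the jaws, within the pads' length; the fingertips stand tip_extent ahead of it and the grasp point (between the pads) lies 8 mm behind it (tip_extent is the distance from the TCP to the fingertips, in m); z points along the fingers, x is the direction in which the jaws open and shut, and the axes are right-handed (so a half turn about z gives the same grasp; the last joint's range is limited). The gripper opens to 93 mm and grips with 3 to 60 N. Pads are 15 mm wide; open, the fingers measure 128 mm over their backs; the gripper's body (75 mm by 188 mm) begins 65 mm behind the grasp point.
Start: joints at [1.199, 0.351, 1.652, -0, 1.139, -0.085], TCP at [0.156, 0.528, 0.23] pointing down, gripper open.
Joint ranges: [-2.75, 2.75], [-0.79, 2.1], [0.01, 2.65], [-1.57, 4.71], [0.07, 3.14], [-2.87, 2.87]. Speed limits (rad/s): [2.22, 2.22, 2.79, 3.14, 3.14, 3.14].

### API

Orientations are given as a rotation vector (axis times angle).
In Python, from rig import read_state, get_image, finish_job, recognise, tip_of, tip_extent gives the robot as it stands.
- The arm moves only by the shell command python3 -m pendant 'ROWS' [OPENING] [FORCE]. ROWS is JSON, a list of rows, each a list of 4 numbers: the shift along the tool's x, y, z in units of 30 mm (1.0 is 30 mm), then the turn about the tool's z in units of 8 degrees (1.0 is 8 degrees). A call has 1 to 20 rows; each row shifts and turns the commanded pose from where the row before left it, along the tool's axes as they then stand; what a row does not reach is not made up. A row lasts 1/10 s, in which the tool goes at most 50 mm and 8.59 degrees, less where a joint would pass 70% of its speed; a pose out of reach is approached as far as the arm can. A call is refused whole if a number of a shift passes 1 or a number of a turn 1, either way. A call with a gripper value outside its range is refused whole. OPENING is the opening in per cent of the stroke, from 0 (shut) to 100 (fully open), set as the call begins (- or left out, the last holds). The fingers move at their own pace and stop on an object; FORCE is the grip in N (left out, the last holds). Time passes only in rows, so rows that do not move let the fingers close. It gives the time, the measured TCP pose, the force and the opening at its end, in the units of the state.
- read_state(): the state, without advancing time (a new reading comes with each control period).
- get_image(name): name is "side" or "top"; returns a dict with "color" (400x640x3 uint8, blue, green, red), "K" (3x3 intrinsics, pixels), "position" and "orientation" of the camera in the world. Camera axes: x right, y down, z forward; pixel columns grow to the right and rows downward; lengths in m; the calibration is good to about 2 mm. A picture is of the moment at which its call begins. There is no depth.
- finish_job(): hands the job in, once; it reports no verdict.
Trained networks look in the newest picture that a camera, given by its name, has taken for a name from the list of things; names that differ only in an ending like _2 or _b are one class to them, and where a whole thing is asked for, a point or a joint stands for the part that bears it (a point fixed in the world has none). Each returns a list of dicts, best first, with "p" (0 to 1); they miss things now and then, are a little off and sometimes report something else, mostly with a low value. They report only what shows in the picture. A call takes as long as a camera call. They do not tell look-alikes from the thing itself.
- recognise(camera, target): "centre" ([column, row] in pixels, amid what is visible of it).
- tip_of(camera, target): "centre" ([column, row] in pixels: a listed point, or the origin of a listed thing).
The state is a dict: "clock": time; "joints": joint angles; "joint_velocities": joint speeds; "effort": joint torques, N m; "tool_pos": TCP position; "orientation": TCP orientation; "wrist_force": force on the tool from outside, world axes, zero at the start; "moment": the same for the moment, N m; "opening": opening from 0.0 (shut) to 1.0 (fully open).
Only numpy, scipy, OpenCV 4.12 (cv2) and the standard library are available. Lean on these libraries where they do the work, as an engineer would, in place of code of your own. Each camera call takes 0.05 s, during which the arm holds its last target. There are 200 camera calls.

### The job

Fill the two free cells of the tray that holds two tins with the two full tins from the tray that holds three; the third tin there is empty, looks just the same and is told only by its light weight when lifted, so stand that one upright in the shallow grey bin. Then stack the emptied tray squarely, right way up, on the two empty trays, so that it lies flat on their rims. Never tip a tin over, and leave the picture frame, the sanding block and the jar alone.

Things in the scene. Friction and masses are not known exactly. Their poses are not given: they have to be found in the camera images.
- tray_two: Plywood tray holding two full tins (tin_4, tin_5). 246 (own x) x 62 (y) x 36 high, floor and walls 5. Four cells in a row, centres at x = -90, -30, 30, 90, y = 0, each 56 x 52 inside; dividers 20 high, 4 thick. Origin: centre of underside, z up. Loose, 0.3 kg bare, can be gripped from above across its width. All trays lie lengthwise within 9 degrees of world x.
- tray_three: Plywood tray, same make, size, mass and origin as tray_two. This one holds three tins (tin_1, tin_2, tin_3), two of them full and one empty, in an unknown order.
- empty_low: Plywood tray, same make, size, mass and origin as tray_two. The lower of the two empty trays in the stack, standing on the bench.
- empty_top: Plywood tray, same make, size, mass and origin as tray_two. The upper of the two empty trays in the stack: it rests on the rim of the lower one, its underside 36 above the bench and its rim at 72.
- bin: Shallow grey plastic bin, fixed to the bench, open on top: outer size 150 (x) x 130 (y) x 40 high, walls and floor 5 thick. Origin: centre of its underside, z up. For empty tins; nothing is in it at the start.
- tin_1: Closed metal tin, round, upright: diameter 42, 80 high (top 6 is a dark lid of diameter 39). Origin: centre of underside. Loose. All five look alike; a full one weighs 0.42 kg, an empty one 0.09 kg, each up to 15 % either way. Starts in the tray with three tins, on the tray's floor (its underside 5 above the bench); full or empty, to be found by lifting it.
- tin_2: Closed metal tin, round, upright: diameter 42, 80 high (top 6 is a dark lid of diameter 39). Origin: centre of underside. Loose. All five look alike; a full one weighs 0.42 kg, an empty one 0.09 kg, each up to 15 % either way. Starts in the tray with three tins, on the tray's floor (its underside 5 above the bench); full or empty, to be found by lifting it.
- tin_3: Closed metal tin, round, upright: diameter 42, 80 high (top 6 is a dark lid of diameter 39). Origin: centre of underside. Loose. All five look alike; a full one weighs 0.42 kg, an empty one 0.09 kg, each up to 15 % either way. Starts in the tray with three tins, on the tray's floor (its underside 5 above the bench); full or empty, to be found by lifting it.
- tin_4: Closed metal tin, round, upright: diameter 42, 80 high (top 6 is a dark lid of diameter 39). Origin: centre of underside. Loose. All five look alike; a full one weighs 0.42 kg, an empty one 0.09 kg, each up to 15 % either way. Full; starts and stays in the tray with two tins.
- tin_5: Closed metal tin, round, upright: diameter 42, 80 high (top 6 is a dark lid of diameter 39). Origin: centre of underside. Loose. All five look alike; a full one weighs 0.42 kg, an empty one 0.09 kg, each up to 15 % either way. Full; starts and stays in the tray with two tins.
- frame: Bystander: wooden picture frame without glass, lying flat, 150 (x) x 100 (y) x 20 high, bars 20 wide. Origin: centre of its underside.
- block: Bystander: cork sanding block lying flat, 70 (x) x 40 (y) x 25 high. Origin: centre of its underside.
- jar: Bystander: closed amber glass jar, diameter 60, 70 high. Origin: centre of its underside.
Mind the look-alikes: they are no part of the job. Of the things that look like the bin, take the one that is farthest from the robot's base at the start.

How it is judged:
By the outcome, as a careful person would: the job done as asked, in the order asked, and still so for the second after the job is handed in, with the robot touching nothing.
It also fails if it takes over 72 s, if anything falls off the work surface, if the arm or the gripper's body presses on something with over 40 N, if the wrist force passes 120 N, or if a joint passes its speed limit or range.

## Working session

There is one attempt and no reset: what is moved stays moved. The work goes in short steps, Python scripts to look and compute and a shell command to move; the robot and the scene stay as the last step left them, time stands still between calls to the robot, and variables do not carry over. Pictures are saved under pics/ and viewed, about 8 in all and at most 12, crops included, and the job is handed in when it is done.

```bash
ls; mkdir -p pics
cat > h.py <<'E'
import numpy as np, cv2
from scipy.spatial.transform import Rotation as R
from rig import *
def rot(o):
    o=np.array(o,float)
    return o if o.shape==(3,3) else (R.from_rotvec(o).as_matrix() if o.size==3 else R.from_quat(o).as_matrix())
def ray(im,px,z):
    d=rot(im["orientation"])@np.linalg.solve(np.array(im["K"]),[px[0],px[1],1.0]); p=np.array(im["position"])
    return p+d*(z-p[2])/d[2]
def proj(im,P):
    c=rot(im["orientation"]).T@(np.array(P)-np.array(im["position"])); u=np.array(im["K"])@c; return u[:2]/u[2]
E
python3 - <<'E'
from h import *
s=read_state(); print(s, tip_extent)
for n in ("top","side"):
    im=get_image(n); cv2.imwrite(f"pics/{n}0.png",im["color"]); print(n,im["K"],im["position"],im["orientation"])
    for t,z in (("tin_1",.08),("tray_two",.036),("bin",.04),("frame",.02),("block",.025),("jar",.07)):
        for r in recognise(n,t): print(n,t,np.round(r["centre"]),round(r["p"],2),np.round(ray(im,r["centre"],z),3)[:2])
E
```

```text
pics
{'clock': 0.0, 'joints': array([ 1.19939078e+00,  3.51273246e-01,  1.65240146e+00,  1.54609121e-05,
        1.13908579e+00, -8.45904438e-02]), 'joint_velocities': array([-0.00032461,  0.0001805 ,  0.00094869,  0.00095244, -0.00094126,
        0.00216945]), 'effort': array([-9.21407227e-04, -4.97300792e+01, -2.85278678e+01,  6.99073775e-02,
        2.53433321e-02, -1.29384812e-04]), 'tool_pos': array([0.15544514, 0.52724416, 0.22908975]), 'orientation': array([ 2.51563902e+00,  1.88078599e+00, -1.56813395e-03]), 'wrist_force': array([ 0.99583186, -0.12216878, -0.18329827]), 'moment': array([ 0.02284914,  0.03688022, -0.00801648]), 'opening': 1.0011780717154082} 0.011
top [[470.28905825   0.         326.6604759 ]
 [  0.         470.28905825 202.47918777]
 [  0.           0.           1.        ]] [ 0.24607729 -0.01200231  1.38210812] [-2.11603427  2.17865945 -0.1055578 ]
top tin_1 [424. 132.] 0.76 [ 0.597 -0.265]
top tin_1 [427. 192.] 0.72 [ 0.428 -0.264]
top tin_1 [359. 135.] 0.61 [ 0.596 -0.08 ]
top tin_1 [426. 170.] 0.54 [ 0.489 -0.263]
top tin_1 [365. 174.] 0.53 [ 0.483 -0.094
[... 449 characters left out ...]
         316.93337769]
 [  0.         437.2599678  199.42753235]
 [  0.           0.           1.        ]] [ 0.30426721 -0.81875874  1.05492799] [-2.45236905  0.15771726 -0.07677011]
side tin_1 [335. 275.] 0.87 [ 0.438 -0.28 ]
side tin_1 [348. 218.] 0.82 [ 0.501 -0.108]
side tin_1 [400. 266.] 0.76 [ 0.608 -0.276]
side tin_1 [354. 276.] 0.75 [ 0.486 -0.289]
side tin_1 [380. 214.] 0.61 [ 0.595 -0.105]
side tray_two [350. 230.] 0.76 [ 0.508 -0.119]
side bin [343. 180.] 0.82 [0.522 0.068]
side bin [244. 298.] 0.79 [ 0.203 -0.294]
side bin [263. 153.] 0.56 [0.28  0.216]
side frame [324. 113.] 0.64 [0.51  0.418]
side block [351. 340.] 0.81 [ 0.456 -0.43 ]
side jar [393. 328.] 0.76 [ 0.551 -0.431]
```

View pics/top0.png

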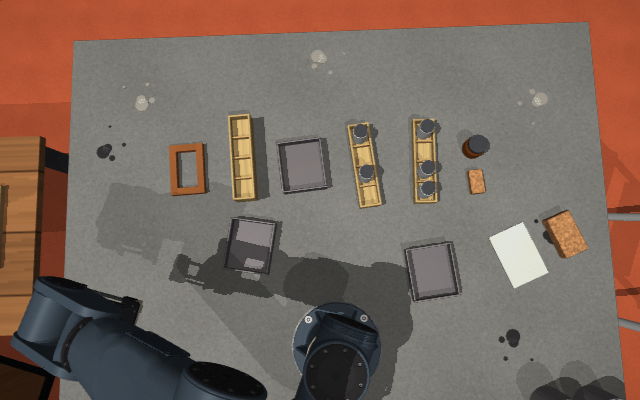

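View pics/side0.png

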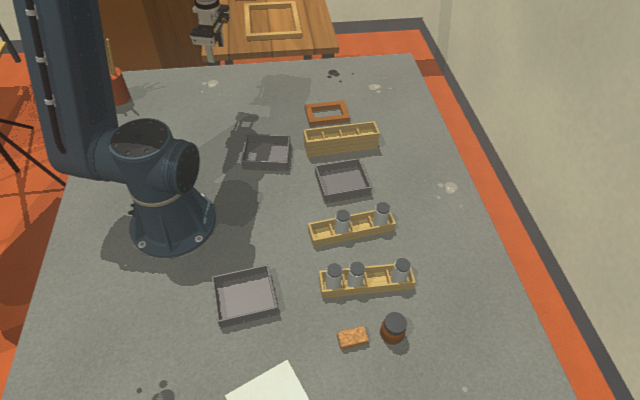

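The top view shows three grey bins, at px (302,165), (251,245) and (432,271). They lie about 0.53, 0.36 and 0.34 m from the base. The bin at (302,165), between the stack and the two-tin tray, is the farthest. The trays are the stack at (241,157), tray_two at (364,165) and tray_three at (426,160). I'll confirm in a crop and fit the poses.

```bash
cat >> h.py <<'E'
from scipy.optimize import minimize
def hull(m): 
    p=np.argwhere(m)[:,::-1].astype(np.float32); return cv2.convexHull(p)[:,0]
def boxpts(x,y,a,L,W,z0,z1):
    c,s=np.cos(a),np.sin(a)
    return [(x+c*u-s*v,y+s*u+c*v,z) for u in(-L/2,L/2) for v in(-W/2,W/2) for z in(z0,z1)]
def yellow(im):
    h=cv2.cvtColor(im["color"],cv2.COLOR_BGR2HSV); m=((h[...,0]>13)&(h[...,0]<32)&(h[...,1]>70)).astype(np.uint8)
    return m
def comp(m,px,r=70):
    n,l,st,_=cv2.connectedComponentsWithStats(cv2.morphologyEx(m,cv2.MORPH_CLOSE,np.ones((3,3))),connectivity=8)
    y,x=int(px[1]),int(px[0]); w=l[max(0,y-12):y+13,max(0,x-12):x+13].ravel(); w=w[w>0]
    k=np.bincount(w).argmax(); return l==k
def fit(views,x0,L,W,z0,z1):
    # views: list of (im, component mask); hull-vs-hull IoU, returns x,y,yaw
    hs=[(im,hull(m)) for im,m in views]
    def cost(q):
        t=0
        for im,h in hs:
            g=cv2.convexHull(np.array([proj(im,p) for p in boxpts(*q,L,W,z0,z1)],np.float32))[:,0]
            i=cv2.intersectConvexConvex(h,g)[0]; t+=1-i/(cv2.contourArea(h)+cv2.contourArea(g)-i)
        return t/len(hs)
    r=minimize(cost,x0,method="Nelder-Mead",options=dict(initial_simplex=np.array(x0)+np.array([[0,0,0],[.02,0,0],[0,.02,0],[0,0,.08]]),xatol=1e-5,fatol=1e-6))
    return r.x,r.fun
def lid(im,xyz,r=11):
    # centroid of dark lid near the predicted pixel
    u=proj(im,xyz); y,x=np.round(u[::-1]).astype(int); h=cv2.cvtColor(im["color"],cv2.COLOR_BGR2HSV)[y-r:y+r+1,x-r:x+r+1].astype(int)
    m=((h[...,2]<95)&(h[...,1]<70)).astype(np.uint8); m=cv2.morphologyEx(m,cv2.MORPH_OPEN,np.ones((3,3),np.uint8))
    q=np.argwhere(m); return q.mean(0)[::-1]+[x-r,y-r], len(q)
E
python3 - <<'E'
from h import *
T,S=get_image("top"),get_image("side")
cv2.imwrite("pics/crop.png",np.hstack([cv2.resize(T["color"][100:300,160:480],None,fx=2.4,fy=2.4,interpolation=2)]))
for n,g,z1 in (("three",(.51,-.27,0),.036),("two",(.514,-.09,.1),.036),("stack",(.53,.245,0),.072)):
    for nm,vs in (("T",[T]),("S",[S]),("TS",[T,S])):
        ms=[(im,comp(yellow(im),proj(im,(g[0],g[1],z1)))) for im in vs]
        x,f=fit(ms,g,.246,.062,0,z1); print(n,nm,np.round(x,4),round(f,3),[int(m.sum()) for _,m in ms])
for im,n in((T,"T"),(S,"S")):
    for c in((.6,-.268),(.43,-.268),(.489,-.268),(.597,-.08),(.485,-.094)):
        u,k=lid(im,(*c,.08)); print(n,c,np.round(u,1),k,np.round(ray(im,u,.08),3)[:2])
E
```

```text
three T [ 0.5281 -0.2705 -0.0143] 0.053 [1228]
three S [ 0.526  -0.2697 -0.0196] 0.033 [1608]
three TS [ 0.5263 -0.27   -0.0188] 0.046 [1228, 1608]
two T [ 0.5212 -0.0944  0.1197] 0.018 [1422]
two S [ 0.5191 -0.0935  0.1178] 0.032 [1594]
two TS [ 0.52   -0.0942  0.1172] 0.037 [1422, 1594]
stack T [0.5497 0.2594 0.059 ] 0.03 [2196]
stack S [0.5464 0.263  0.043 ] 0.392 [2881]
stack TS [0.5487 0.2602 0.0549] 0.217 [2196, 2881]
T (0.6, -0.268) [428.5 125.6] 168 [ 0.616 -0.278]
T (0.43, -0.268) [430.4 187.1] 184 [ 0.44  -0.274]
T (0.489, -0.268) [430.4 167.4] 197 [ 0.496 -0.277]
T (0.597, -0.08) [360.4 130.9] 146 [ 0.607 -0.085]
T (0.485, -0.094) [366.3 170.9] 141 [ 0.491 -0.097]
S (0.6, -0.268) [nan nan] 0 [nan nan]
S (0.43, -0.268) [nan nan] 0 [nan nan]
S (0.489, -0.268) [nan nan] 0 [nan nan]
S (0.597, -0.08) [nan nan] 0 [nan nan]
S (0.485, -0.094) [nan nan] 0 [nan nan]h.py:40: RuntimeWarning: Mean of empty slice.
  q=np.argwhere(m); return q.mean(0)[::-1]+[x-r,y-r], len(q)
  ret = um.true_divide(
```

View pics/crop.png

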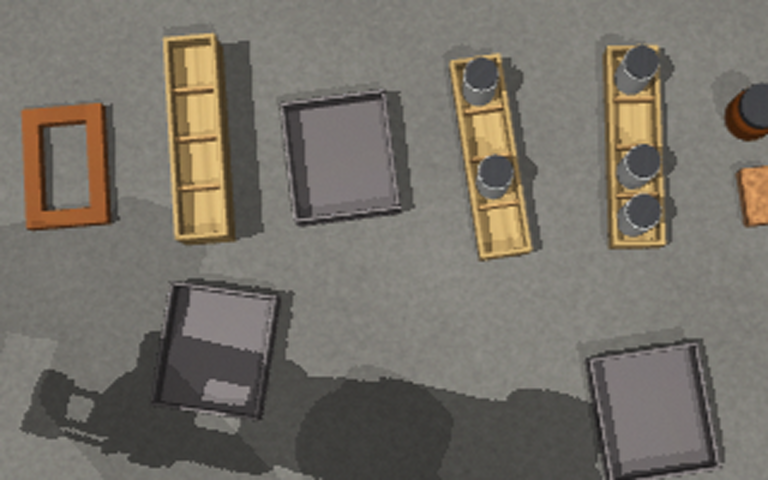

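The crop confirms that the bin is the one between the stack and tray_two, at (302,165). The tins sit in tray_three's cells +90, -30 and -90. Tray_two's free cells are +30 and -90. Next is a helper that converts a target pose into row units.

```bash
cat >> h.py <<'E'
def plan(*wps):
    # each wp: x,y,z,jaw direction deg (world); prints turn then shift (after turn) in row units
    s=read_state(); p=np.array(s["tool_pos"]); M=rot(s["orientation"]); a=np.degrees(np.arctan2(M[1,0],M[0,0]))
    print("t",round(s["clock"],2),"p",np.round(p,4),"jaw",round(a,2),"tilt",np.round(M[:2,2],4),"F",np.round(s["wrist_force"],2),"open",round(s["opening"],3))
    for w in wps:
        w=np.array(w,float); t=(w[3]-a+90)%180-90; d=w[:3]-p; b=np.radians(a+t)
        X=np.array([np.cos(b),np.sin(b),0]);Y=np.array([np.sin(b),-np.cos(b),0])
        u=np.array([d@X,d@Y,-d[2]])/.03; n=max(1,int(np.ceil(np.abs(u).max()-.005)))
        print(" ->",w,"turn",round(-t/8,3),"shift",np.round(u,2),"| n",n,"row",np.round(u/n,3)); p=w[:3];a=a+t
E
python3 -c "
from h import *
plan((.616,-.2715,.20,88.9),(.616,-.2715,.056,88.9))"
```

```text
t 0.8 p [0.1555 0.5275 0.2296] jaw 73.57 tilt [-0. -0.] F [ 0.1   0.91 -0.27] open 1.0
 -> [ 0.616  -0.2715  0.2    88.9   ] turn -1.916 shift [-26.33  15.86   0.99] | n 27 row [-0.975  0.587  0.037]
 -> [ 6.160e-01 -2.715e-01  5.600e-02  8.890e+01] turn -0.0 shift [0.  0.  4.8] | n 5 row [0.   0.   0.96]
```

```bash
python3 -m pendant '[[0,0,0,-0.96],[0,0,0,-0.96],[-0.975,0.587,0.037,0],[-0.975,0.587,0.037,0],[-0.975,0.587,0.037,0],[-0.975,0.587,0.037,0],[-0.975,0.587,0.037,0],[-0.975,0.587,0.037,0],[-0.975,0.587,0.037,0],[-0.975,0.587,0.037,0],[-0.975,0.587,0.037,0],[-0.975,0.587,0.037,0],[-0.975,0.587,0.037,0],[-0.975,0.587,0.037,0],[-0.975,0.587,0.037,0],[-0.975,0.587,0.037,0],[-0.975,0.587,0.037,0],[-0.975,0.587,0.037,0]]' 100 20
python3 -m pendant '[[-0.975,0.587,0.037,0],[-0.975,0.587,0.037,0],[-0.975,0.587,0.037,0],[-0.975,0.587,0.037,0],[-0.975,0.587,0.037,0],[-0.975,0.587,0.037,0],[-0.975,0.587,0.037,0],[-0.975,0.587,0.037,0],[-0.975,0.587,0.037,0],[-0.975,0.587,0.037,0],[-0.975,0.587,0.037,0],[0,0,0,0],[0,0,0,0],[0,0,0,0]]'
python3 - <<'E'
from h import *
plan((.616,-.2715,.056,88.9))
# Arm is now clear of the stack/bin: refit, side view with hue-limited mask
T,S=get_image("top"),get_image("side")
cv2.imwrite("pics/a.png",np.vstack([T["color"],S["color"]])[:,80:560]); 
m=yellow(S); l=comp(m,proj(S,(.53,.25,.072))); c=proj(S,(.53,.45,.02)); print("frame px",c)
h=cv2.cvtColor(S["color"],cv2.COLOR_BGR2HSV); f=proj(S,(.53,.455,.01)); y,x=int(f[1]),int(f[0]); 
print("comp bbox",np.argwhere(l).min(0),np.argwhere(l).max(0), "hue frame", np.median(h[105:120,306:312,0]),"hue stack",np.median(h[140:150,310:370,0]))
E
```

```text
clock: 2.6
tool_pos: [0.4291, 0.0529, 0.212]
orientation: [2.242, 2.2, 0.001]
wrist_force: [1.3, 0.3, -0.2]
opening: 1.003
clock: 4.0
tool_pos: [0.6159, -0.2702, 0.1996]
orientation: [-2.241, -2.201, 0.0]
wrist_force: [0.2, 0.9, 0.8]
opening: 0.998
t 4.0 p [ 0.6159 -0.2702  0.1996] jaw 88.96 tilt [-0.0004  0.0003] F [0.2  0.88 0.8 ] open 0.998
 -> [ 6.160e-01 -2.715e-01  5.600e-02  8.890e+01] turn 0.007 shift [-0.04  0.    4.79] | n 5 row [-0.009  0.001  0.958]
frame px [327.5343556  107.21304255]
comp bbox [117 303] [156 358] hue frame 94.0 hue stack 21.0
```

```bash
python3 -m pendant '[[-0.01,0,0.96,0],[-0.01,0,0.96,0],[-0.01,0,0.96,0],[-0.01,0,0.96,0],[-0.01,0,0.96,0],[0,0,0,0],[0,0,0,0]]' 100 20
python3 -m pendant '[[0,0,0,0],[0,0,0,0],[0,0,0,0],[0,0,0,0],[0,0,0,0],[0,0,0,0]]' 38 20
python3 -m pendant '[[0,0,-0.4,0],[0,0,-0.9,0],[0,0,-0.9,0],[0,0,-0.9,0],[0,0,-0.9,0],[0,0,-0.8,0],[0,0,0,0],[0,0,0,0],[0,0,0,0],[0,0,0,0],[0,0,0,0]]'
python3 - <<'E'
from h import *
F=[]
for i in range(4): get_image("top"); F.append(read_state()["wrist_force"][2])
print(np.round(F,2))
plan((.5498,-.0905,.2,96.7),(.5498,-.0905,.058,96.7))
E
```

```text
clock: 4.8
tool_pos: [0.6163, -0.2722, 0.0565]
orientation: [2.242, 2.201, 0.0]
wrist_force: [0.2, -0.1, -0.6]
opening: 1.002
clock: 5.4
tool_pos: [0.6161, -0.2725, 0.0557]
orientation: [2.242, 2.201, -0.0]
wrist_force: [0.3, 0.4, -0.8]
opening: 0.534
clock: 6.5
tool_pos: [0.6158, -0.2723, 0.1987]
orientation: [-2.241, -2.2, 0.001]
wrist_force: [-0.5, -0.1, -0.5]
opening: 0.446
[-1.45 -0.88 -0.85 -1.08]
t 6.7 p [ 0.6161 -0.2725  0.1994] jaw 88.93 tilt [-0.0003  0.0002] F [-0.04 -0.36 -1.08] open 0.448
 -> [ 5.498e-01 -9.050e-02  2.000e-01  9.670e+01] turn -0.972 shift [ 6.28 -1.49 -0.02] | n 7 row [ 0.897 -0.212 -0.003]
 -> [ 5.498e-01 -9.050e-02  5.800e-02  9.670e+01] turn -0.0 shift [0.   0.   4.73] | n 5 row [0.    0.    0.947]
```

View pics/a.png

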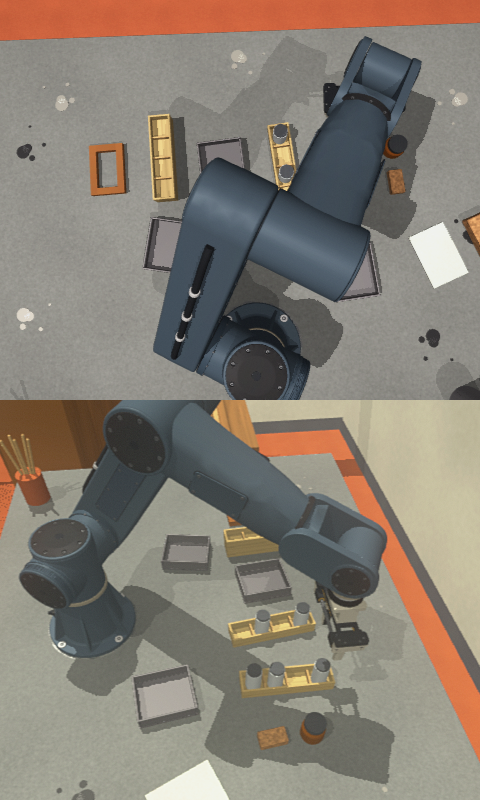

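The fingers were still closing when the lift began. An opening of 0.446 (41.5 mm) fits a held tin, and about -0.8 N suggests an empty one. I'll check with a look.

Run:
```python
from h import *
S=get_image("side"); u=proj(S,(.616,-.27,.17)); x,y=np.int32(u); print(u)
cv2.imwrite("pics/b.png",cv2.resize(S["color"][y-60:y+80,x-110:x+70],None,fx=4,fy=4,interpolation=2))
print(read_state()["wrist_force"])
```

```text
[408.92436473 244.56885541]
[-0.52021181  0.44618852 -0.75680588]
```

View pics/b.png

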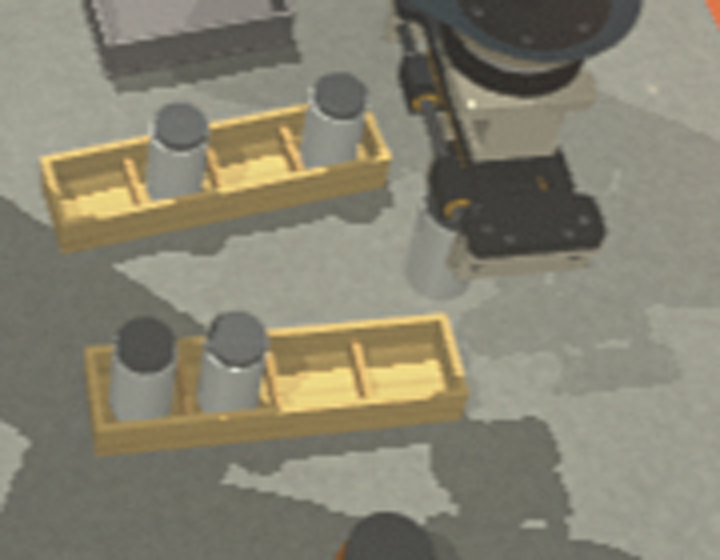

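The crop shows the tin held upright in the jaws, and it is light, so this is the empty tin. To keep to the stated order I'll put it back in its cell and place the full ones first. The picture also gives how far its bottom hangs below the TCP.

```bash
python3 - <<'E'
from h import *
S=get_image("side")
for z in (.12,.13,.14,.15): print(z,max(proj(S,(.616+.021*np.cos(a),-.2725+.021*np.sin(a),z))[1] for a in np.linspace(0,6.28,40)), "cand bottom row ~259.2")
E
python3 -m pendant '[[0,0,0.4,0],[0,0,0.9,0],[0,0,0.9,0],[0,0,0.9,0],[0,0,0.9,0],[0,0,0,0],[0,0,0,0],[0,0,0,0]]' - 20
```

```text
0.12 263.68675306506054 cand bottom row ~259.2
0.13 261.57326210075223 cand bottom row ~259.2
0.14 259.42909898197564 cand bottom row ~259.2
0.15 257.253591131316 cand bottom row ~259.2
clock: 7.6
tool_pos: [0.6169, -0.2728, 0.0812]
orientation: [2.241, 2.199, 0.001]
wrist_force: [0.7, 0.1, -0.1]
opening: 0.447
```

```bash
python3 -m pendant '[[0,0,0.2,0],[0,0,0.15,0],[0,0,0,0],[0,0,0,0]]'; python3 -m pendant '[[0,0,0.1,0],[0,0,0,0]]';  python3 -m pendant '[[0,0,0.07,0],[0,0,0,0]]'
```

```text
clock: 8.0
tool_pos: [0.6161, -0.2725, 0.0692]
orientation: [-2.242, -2.2, 0.0]
wrist_force: [-0.5, 1.0, -0.1]
opening: 0.447
clock: 8.2
tool_pos: [0.616, -0.2724, 0.0659]
orientation: [-2.242, -2.2, 0.0]
wrist_force: [0.5, 0.0, -1.0]
opening: 0.448
clock: 8.4
tool_pos: [0.6166, -0.2729, 0.0649]
orientation: [2.241, 2.2, 0.0]
wrist_force: [-0.8, -0.9, 5.9]
opening: 0.445
```

```bash
python3 -m pendant '[[0,0,0,0],[0,0,0,0],[0,0,0,0],[0,0,-0.9,0],[0,0,-0.9,0],[0,0,-0.4,0]]' 100; python3 -c "
from h import *
plan((.4965,-.2695,.13,88.9),(.4965,-.2695,.056,88.9))"
```

```text
clock: 9.0
tool_pos: [0.6169, -0.2729, 0.1324]
orientation: [2.24, 2.199, 0.001]
wrist_force: [-0.1, -0.1, -0.4]
opening: 0.912
t 9.0 p [ 0.6169 -0.2729  0.1324] jaw 88.93 tilt [ 0.0026 -0.0013] F [-0.05 -0.1  -0.36] open 0.912
 -> [ 0.4965 -0.2695  0.13   88.9   ] turn 0.004 shift [ 0.03 -4.02  0.08] | n 5 row [ 0.007 -0.803  0.016]
 -> [ 4.965e-01 -2.695e-01  5.600e-02  8.890e+01] turn -0.0 shift [0.   0.   2.47] | n 3 row [0.    0.    0.822]
```

```bash
python3 -m pendant '[[0.01,-0.8,0,0],[0.01,-0.8,0,0],[0.01,-0.8,0,0],[0.01,-0.8,0,0],[0.01,-0.8,0,0],[0,0,0,0],[0,0,0.8,0],[0,0,0.8,0],[0,0,0.7,0],[0,0,0,0],[0,0,0,0]]' 100
python3 -m pendant '[[0,0,0,0],[0,0,0,0],[0,0,0,0],[0,0,0,0],[0,0,0,0],[0,0,0,0],[0,0,0,0],[0,0,0,0],[0,0,0,0]]' 35 25
```

```text
clock: 10.1
tool_pos: [0.4966, -0.2688, 0.0612]
orientation: [-2.242, -2.2, 0.0]
wrist_force: [0.1, 0.4, -0.0]
opening: 1.001
clock: 11.0
tool_pos: [0.4963, -0.2688, 0.0611]
orientation: [2.242, 2.2, -0.0]
wrist_force: [-0.5, -0.9, -0.2]
opening: 0.444
```

```bash
python3 -m pendant '[[0,0,-0.3,0],[0,0,-0.9,0],[0,0,-0.9,0],[0,0,-0.9,0],[0,0,-0.85,0],[0,0,0,0],[0,0,0,0],[0,0,0,0]]'
python3 - <<'E'
from h import *
F=[]
for i in range(3): get_image("top"); F.append(read_state()["wrist_force"][2])
print(np.round(F,2))
plan((.5498,-.0905,.178,96.7),(.5498,-.0905,.0635,96.7))
E
```

```text
clock: 11.8
tool_pos: [0.4955, -0.2683, 0.175]
orientation: [-2.24, -2.199, 0.001]
wrist_force: [-0.4, -0.0, -4.6]
opening: 0.445
[-3.39 -3.25 -3.33]
t 11.95 p [ 0.4957 -0.2684  0.1753] jaw 88.93 tilt [-0.0018  0.0011] F [ 0.57 -0.37 -3.33] open 0.445
 -> [ 5.498e-01 -9.050e-02  1.780e-01  9.670e+01] turn -0.972 shift [ 5.68  2.48 -0.09] | n 6 row [ 0.947  0.414 -0.015]
 -> [ 5.498e-01 -9.050e-02  6.350e-02  9.670e+01] turn -0.0 shift [0.   0.   3.82] | n 4 row [0.    0.    0.954]
```

```bash
python3 -m pendant '[[0,0,0,-0.97],[0.6,0.25,0,0],[0.95,0.415,0,0],[0.95,0.415,0,0],[0.95,0.415,0,0],[0.95,0.415,0,0],[0.95,0.415,0,0],[0.33,0.155,0,0],[0,0,0,0],[0,0,0,0],[0,0,0,0]]'
python3 - <<'E'
from h import *
T=get_image("top");S=get_image("side")
for im,g in((T,(.514,-.09,.1)),(S,(.514,-.09,.1))):
    x,f=fit([(im,comp(yellow(im),proj(im,(g[0],g[1],.036))))],g,.246,.062,0,.036); print(np.round(x,4),round(f,3))
plan((.5498,-.0905,.0625,96.7))
E
```

```text
clock: 13.05
tool_pos: [0.5499, -0.0919, 0.1764]
orientation: [-2.089, -2.346, 0.001]
wrist_force: [-0.6, 0.3, -3.9]
opening: 0.444Traceback (most recent call last):
  File "<stdin>", line 4, in <module>
  File "h.py", line 24, in comp
    k=np.bincount(w).argmax(); return l==k
ValueError: attempt to get argmax of an empty sequence
```

```bash
python3 -m pendant '[[0.05,0,0.4,0],[0,0,0.9,0],[0,0,0.9,0],[0,0,0.9,0],[0,0,0.5,0],[0,0,0,0],[0,0,0,0]]'; python3 -m pendant '[[0,0,0.1,0],[0,0,0.1,0],[0,0,0,0]]'
```

```text
clock: 13.85
tool_pos: [0.5504, -0.0895, 0.069]
orientation: [2.088, 2.347, 0.0]
wrist_force: [-0.3, -0.4, -3.4]
opening: 0.447
clock: 14.15
tool_pos: [0.5501, -0.0894, 0.0627]
orientation: [2.088, 2.347, 0.0]
wrist_force: [0.2, -0.1, -4.4]
opening: 0.443
```

```bash
python3 -m pendant '[[0,0,0.05,0],[0,0,0,0]]'; python3 -m pendant '[[0,0,0,0],[0,0,0,0],[0,0,0,0],[0,0,-0.6,0],[0,0,-0.9,0],[0,0,-0.9,0],[0,0,0,0],[0,0,0,0]]' 100; python3 -c "
from h import *
plan((.438,-.2685,.13,88.9),(.438,-.2685,.0605,88.9))"
```

```text
clock: 14.35
tool_pos: [0.5502, -0.0894, 0.0612]
orientation: [2.088, 2.347, 0.0]
wrist_force: [-0.1, -0.7, -3.8]
opening: 0.447
clock: 15.15
tool_pos: [0.5502, -0.0894, 0.1333]
orientation: [2.088, 2.347, 0.001]
wrist_force: [0.1, -0.0, -0.3]
opening: 0.993
t 15.15 p [ 0.5502 -0.0894  0.1333] jaw 96.69 tilt [ 0.0009 -0.0002] F [ 0.09 -0.03 -0.32] open 0.993
 -> [ 0.438  -0.2685  0.13   88.9   ] turn 0.973 shift [-6.04 -3.62  0.11] | n 7 row [-0.863 -0.518  0.015]
 -> [ 4.380e-01 -2.685e-01  6.050e-02  8.890e+01] turn -0.0 shift [0.   0.   2.32] | n 3 row [0.    0.    0.772]
```

```bash
python3 -m pendant '[[0,0,0,0.97],[-0.86,-0.52,0,0],[-0.86,-0.52,0,0],[-0.86,-0.52,0,0],[-0.86,-0.52,0,0],[-0.86,-0.52,0,0],[-0.86,-0.52,0,0],[-0.86,-0.52,0.1,0],[0,0,0,0],[0,0,0.8,0],[0,0,0.8,0],[0,0,0.7,0],[0,0,0,0],[0,0,0,0]]' 100
python3 -m pendant '[[0,0,0,0],[0,0,0,0],[0,0,0,0],[0,0,0,0],[0,0,0,0],[0,0,0,0],[0,0,0,0],[0,0,0,0],[0,0,0,0]]' 35 25
python3 -m pendant '[[0,0,-0.3,0],[0,0,-0.9,0],[0,0,-0.9,0],[0,0,-0.9,0],[0,0,-0.85,0],[0,0,0,0],[0,0,0,0],[0,0,0,0]]'
python3 - <<'E'
from h import *
F=[]
for i in range(2): get_image("top"); F.append(read_state()["wrist_force"][2])
print(np.round(F,2))
plan((.4306,-.104,.178,96.7),(.4306,-.104,.065,96.7))
E
```

```text
clock: 16.55
tool_pos: [0.4375, -0.2673, 0.0609]
orientation: [-2.241, -2.2, 0.0]
wrist_force: [0.3, 0.8, 0.8]
opening: 1.0
clock: 17.45
tool_pos: [0.4375, -0.2678, 0.0611]
orientation: [-2.242, -2.201, 0.0]
wrist_force: [-0.1, 1.1, 0.4]
opening: 0.448
clock: 18.25
tool_pos: [0.4368, -0.2674, 0.1751]
orientation: [-2.24, -2.199, 0.001]
wrist_force: [-0.6, -0.4, -5.4]
opening: 0.448
[-4.99 -4.48]
t 18.35 p [ 0.4369 -0.2675  0.1752] jaw 88.92 tilt [-0.002   0.0015] F [ 0.98  0.23 -4.48] open 0.444
 -> [ 0.4306 -0.104   0.178  96.7   ] turn -0.972 shift [ 5.44  0.43 -0.09] | n 6 row [ 0.906  0.071 -0.016]
 -> [ 4.306e-01 -1.040e-01  6.500e-02  9.670e+01] turn -0.0 shift [0.   0.   3.77] | n 4 row [0.    0.    0.942]
```

```bash
python3 -m pendant '[[0,0,0,-0.97],[0.6,0.05,0,0],[0.9,0.07,0,0],[0.9,0.07,0,0],[0.9,0.07,0,0],[0.9,0.07,0,0],[0.9,0.07,0,0],[0.34,0.03,0,0],[0,0,0,0],[0,0,0.4,0],[0,0,0.9,0],[0,0,0.9,0],[0,0,0.7,0],[0,0,0,0],[0,0,0,0]]'; python3 -c "
from h import *
plan((.4306,-.104,.0615,96.7))"
```

```text
clock: 19.85
tool_pos: [0.4315, -0.1049, 0.0899]
orientation: [-2.089, -2.346, 0.0]
wrist_force: [0.2, -0.8, -5.4]
opening: 0.447
t 19.85 p [ 0.4315 -0.1049  0.0899] jaw 96.63 tilt [-0.0003 -0.    ] F [ 0.19 -0.77 -5.38] open 0.447
 -> [ 4.306e-01 -1.040e-01  6.150e-02  9.670e+01] turn -0.009 shift [ 0.03 -0.03  0.95] | n 1 row [ 0.033 -0.026  0.945]
```

```bash
python3 -m pendant '[[0,-0.03,0.4,0],[0,0,0.3,0],[0,0,0.25,0],[0,0,0,0],[0,0,0,0]]'; python3 -m pendant '[[0,0,0,0],[0,0,0,0],[0,0,0,0],[0,0,-0.6,0],[0,0,-0.9,0],[0,0,-0.9,0],[0,0,0,0],[0,0,0,0]]' 100; python3 -c "
from h import *
plan((.616,-.2725,.13,88.9),(.616,-.2725,.06,88.9))"
```

```text
clock: 20.35
tool_pos: [0.4306, -0.1045, 0.0613]
orientation: [2.088, 2.347, 0.0]
wrist_force: [-0.3, -0.5, -4.6]
opening: 0.446
clock: 21.15
tool_pos: [0.4306, -0.1044, 0.1333]
orientation: [2.087, 2.346, 0.001]
wrist_force: [-0.4, 0.1, -0.5]
opening: 0.996
t 21.15 p [ 0.4306 -0.1044  0.1333] jaw 96.69 tilt [ 0.0011 -0.0004] F [-0.38  0.14 -0.45] open 0.996
 -> [ 0.616  -0.2725  0.13   88.9   ] turn 0.974 shift [-5.48  6.29  0.11] | n 7 row [-0.783  0.898  0.016]
 -> [ 6.160e-01 -2.725e-01  6.000e-02  8.890e+01] turn -0.0 shift [0.   0.   2.33] | n 3 row [0.    0.    0.778]
```

```bash
python3 -m pendant '[[0,0,0,0.97],[-0.78,0.9,0,0],[-0.78,0.9,0,0],[-0.78,0.9,0,0],[-0.78,0.9,0,0],[-0.78,0.9,0,0],[-0.78,0.9,0,0],[-0.78,0.9,0.1,0],[0,0,0,0],[0,0,0.8,0],[0,0,0.8,0],[0,0,0.7,0],[0,0,0,0],[0,0,0,0]]' 100
python3 -m pendant '[[0,0,0,0],[0,0,0,0],[0,0,0,0],[0,0,0,0],[0,0,0,0],[0,0,0,0],[0,0,0,0],[0,0,0,0],[0,0,0,0]]' 35 20
python3 -m pendant '[[0,0,-0.3,0],[0,0,-0.9,0],[0,0,-0.9,0],[0,0,-0.9,0],[0,0,-0.85,0],[0,0,0,0],[0,0,0,0],[0,0,0,0]]'
python3 - <<'E'
from h import *
T=get_image("top")
c=np.array([ray(T,u,.04)[:2] for u in ((276.7,140.4),(320.4,137.5),(330.8,186.7),(283.8,193.3))]); b=c.mean(0)
print("bin",b.round(4),"sides",np.linalg.norm(np.diff(c,axis=0),axis=1).round(3))
plan((*b,.178,88.9),(*b,.0625,88.9))
E
```

```text
clock: 22.55
tool_pos: [0.6159, -0.2713, 0.0607]
orientation: [-2.241, -2.2, 0.001]
wrist_force: [-0.3, -0.1, 0.5]
opening: 0.998
clock: 23.45
tool_pos: [0.6163, -0.2717, 0.061]
orientation: [2.242, 2.201, -0.0]
wrist_force: [-0.2, -1.1, 0.7]
opening: 0.449
clock: 24.25
tool_pos: [0.6157, -0.2713, 0.1751]
orientation: [-2.241, -2.199, 0.001]
wrist_force: [0.2, 0.2, -1.3]
opening: 0.45
bin [0.5246 0.0834] sides [0.128 0.149 0.137]
t 24.3 p [ 0.6157 -0.2713  0.175 ] jaw 88.93 tilt [-0.0022  0.0012] F [-0.94 -0.22 -0.93] open 0.449
 -> [5.24606844e-01 8.33557098e-02 1.78000000e-01 8.89000000e+01] turn 0.003 shift [11.76 -3.26 -0.1 ] | n 12 row [ 0.98  -0.272 -0.008]
 -> [5.24606844e-01 8.33557098e-02 6.25000000e-02 8.89000000e+01] turn -0.0 shift [0.   0.   3.85] | n 4 row [0.    0.    0.962]
```

```bash
python3 -m pendant '[[0.5,-0.14,0,0],[0.98,-0.27,0,0],[0.98,-0.27,0,0],[0.98,-0.27,0,0],[0.98,-0.27,0,0],[0.98,-0.27,0,0],[0.98,-0.27,0,0],[0.98,-0.27,0,0],[0.98,-0.27,0,0],[0.98,-0.27,0,0],[0.98,-0.27,0,0],[0.98,-0.27,0,0],[0.48,-0.14,0,0],[0,0,0,0],[0,0,0.4,0],[0,0,0.9,0],[0,0,0.9,0],[0,0,0.9,0],[0,0,0.4,0],[0,0,0,0]]'; python3 -m pendant '[[0,0,0.15,0],[0,0,0.1,0],[0,0,0,0]]'
```

```text
clock: 26.3
tool_pos: [0.5246, 0.0819, 0.0698]
orientation: [-2.242, -2.198, 0.004]
wrist_force: [-0.2, 0.1, 0.1]
opening: 0.446
clock: 26.6
tool_pos: [0.5257, 0.0828, 0.0644]
orientation: [2.242, 2.2, 0.001]
wrist_force: [-0.1, -0.3, -1.2]
opening: 0.451
```

```bash
python3 -m pendant '[[0,0,0.1,0],[0,0,0,0]]'; python3 -m pendant '[[0,0,0,0],[0,0,0,0],[0,0,0,0],[0,0,-0.6,0],[0,0,-0.9,0],[0,0,-0.9,0],[0,0,0,0],[0,0,0,0]]' 100
python3 - <<'E'
from h import *
T,S=get_image("top"),get_image("side"); cv2.imwrite("pics/c.png",np.vstack([T["color"],S["color"]])[:,140:540])
g=(.5265,-.27,-.018)
for vs in([T],[S],[T,S]):
    x,f=fit([(im,comp(yellow(im),proj(im,(g[0],g[1],.036)))) for im in vs],g,.246,.062,0,.036); print(np.round(x,4),round(f,3))
j=90+np.degrees(x[2]); plan((x[0],x[1],.12,j),(x[0],x[1],.025,j))
E
```

```text
clock: 26.8
tool_pos: [0.5254, 0.0829, 0.0611]
orientation: [2.242, 2.201, 0.0]
wrist_force: [0.5, 0.3, -1.1]
opening: 0.45
clock: 27.6
tool_pos: [0.5255, 0.0829, 0.1332]
orientation: [2.242, 2.2, 0.001]
wrist_force: [-0.7, 0.3, 0.0]
opening: 0.995
[ 0.5281 -0.2708 -0.0185] 0.026
[ 0.5257 -0.2695 -0.0184] 0.013
[ 0.526  -0.27   -0.0192] 0.024
t 27.7 p [0.5249 0.0828 0.1322] jaw 88.93 tilt [-0.0015 -0.0001] F [-0.35 -0.71 -0.45] open 1.0
 -> [ 0.52601221 -0.26998675  0.12       88.89975742] turn 0.003 shift [-11.76   0.26   0.41] | n 12 row [-0.98   0.022  0.034]
 -> [ 5.26012214e-01 -2.69986749e-01  2.50000000e-02  8.88997574e+01] turn -0.0 shift [0.   0.   3.17] | n 4 row [0.    0.    0.792]
```

View pics/c.png

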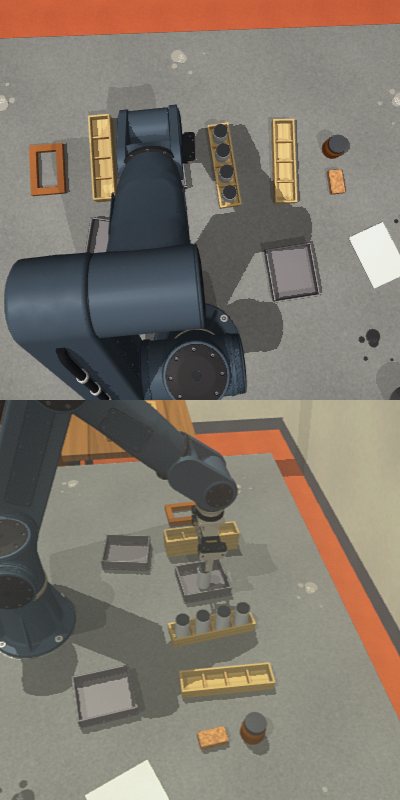

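The top half shows all four cells of tray_two filled and tray_three empty. The side half shows the empty tin upright in the bin at about (205,575). Next is the tray.

```bash
python3 -m pendant '[[-0.5,0.01,0,0],[-0.98,0.03,0,0],[-0.98,0.03,0,0],[-0.98,0.03,0,0],[-0.98,0.03,0,0],[-0.98,0.03,0,0],[-0.98,0.03,0,0],[-0.98,0.03,0,0],[-0.98,0.03,0,0],[-0.98,0.03,0,0],[-0.98,0.03,0,0],[-0.98,0.03,0,0],[-0.48,0,0,0],[0,0,0,0],[0,0,0,0]]' 100 40
python3 - <<'E'
from h import *
T=get_image("top")
g=(.549,.26,.058)
# is the stack unobstructed in the top view now?
m=comp(yellow(T),proj(T,(g[0],g[1],.072))); x,f=fit([(T,m)],g,.246,.062,0,.072); print("stack T",np.round(x,4),round(f,3),m.sum())
cv2.imwrite("pics/d.png",cv2.resize(T["color"][90:220,190:290],None,fx=4,fy=4,interpolation=2))
S=get_image("side"); m=yellow(S); u,v=np.int32(proj(S,(.55,.26,.05))); cv2.imwrite("pics/e.png",cv2.resize(S["color"][v-40:v+40,u-70:u+70],None,fx=4,fy=4,interpolation=2)); print(u,v)
plan((.5265,-.270,.021,88.9))
E
```

```text
clock: 29.2
tool_pos: [0.5286, -0.2695, 0.1326]
orientation: [-2.242, -2.199, 0.0]
wrist_force: [-0.4, 0.6, -0.2]
opening: 1.001
stack T [0.5497 0.2592 0.061 ] 0.033 2179
342 135
t 29.3 p [ 0.5289 -0.2689  0.1329] jaw 88.98 tilt [-0.0005  0.0005] F [ 0.31 -0.62 -0.5 ] open 0.994
 -> [ 5.265e-01 -2.700e-01  2.100e-02  8.890e+01] turn 0.01 shift [-0.04 -0.08  3.73] | n 4 row [-0.01  -0.02   0.932]
```

View pics/e.png

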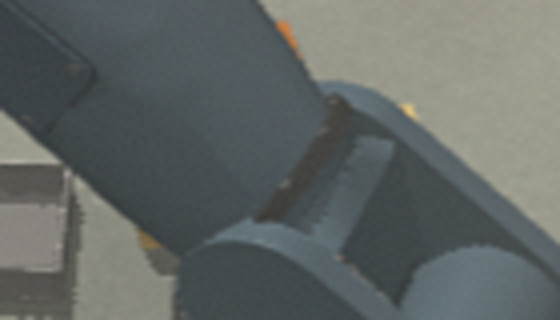

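```bash
python3 -m pendant '[[-0.01,-0.02,0.9,0],[-0.01,-0.02,0.9,0],[-0.01,-0.02,0.9,0],[0,-0.02,0.5,0],[0,0,0.5,0],[0,0,0,0],[0,0,0,0]]'
python3 - <<'E'
from h import *
S=get_image("side"); S["color"]=cv2.imread("pics/side0.png"); T=get_image("top")
h=cv2.cvtColor(S["color"],cv2.COLOR_BGR2HSV)
print("frame hue",np.median(h[107:110,312:340,0]),"stack hue",np.median(h[143:150,315:370,0]))
T0=dict(T); T0["color"]=cv2.imread("pics/top0.png")
for lo in (13,16,18):
    m=((h[...,0]>lo)&(h[...,0]<32)&(h[...,1]>70)).astype(np.uint8); c=comp(m,proj(S,(.55,.26,.05))); q=np.argwhere(c)
    x,f=fit([(S,c)],(.549,.26,.058),.246,.062,0,.072); print(lo,q.min(0),q.max(0),c.sum(),np.round(x,4),round(f,3))
o=S["color"].copy(); o2=T0["color"].copy()
for im,oo in((S,o),(T0,o2)):
    P=[proj(im,p) for p in boxpts(.549,.2595,.059,.246,.062,.072,.072)]; cv2.polylines(oo,[np.int32(np.array([P[0],P[2],P[6],P[4]])[::2][:0].reshape(-1,1,2)) if 0 else np.int32([P[0],P[2],P[6],P[4]]).reshape(-1,1,2)],True,(255,0,255),1)
cv2.imwrite("pics/f.png",np.hstack([cv2.resize(o[95:175,290:390],None,fx=4,fy=4,interpolation=2),cv2.resize(o2[105:185+25,190:290],None,fx=4,fy=4,interpolation=2)[:320]]))
plan((.5265,-.270,.021,88.9))
E
```

```text
clock: 30.0
tool_pos: [0.527, -0.2709, 0.0227]
orientation: [2.241, 2.2, 0.0]
wrist_force: [-0.3, 0.2, 0.5]
opening: 0.998
frame hue 14.0 stack hue 20.0
13 [100 304] [156 379] 2867 [ 0.5479  0.268  -0.0031] 0.391
16 [121 304] [156 379] 2064 [0.5479 0.2623 0.0459] 0.057
18 [121 304] [156 379] 2044 [0.5478 0.2602 0.0676] 0.023
t 30.1 p [ 0.5273 -0.2712  0.0232] jaw 88.93 tilt [ 0.0015 -0.0009] F [-0.25  0.3   0.16] open 0.997
 -> [ 5.265e-01 -2.700e-01  2.100e-02  8.890e+01] turn 0.004 shift [ 0.04 -0.03  0.07] | n 1 row [ 0.04  -0.026  0.073]
```

View pics/f.png

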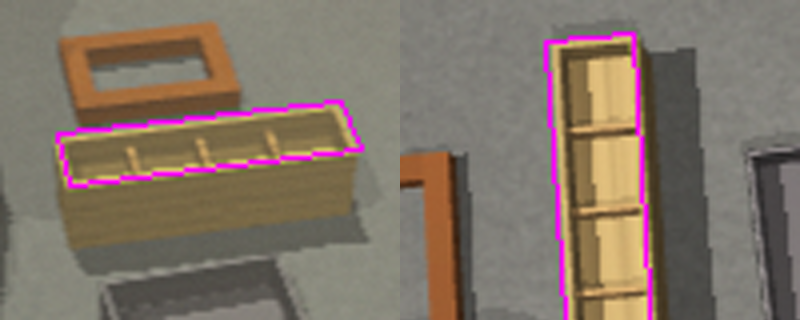

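The overlay rim fits the stack in both views. Stack pose is (0.5488, 0.2597, yaw ≈0.062) and the tray is (0.527, -0.270, yaw -0.0187). I'll grip the tray.

```bash
python3 -m pendant '[[0.04,0,0.04,0],[0,0,0,0],[0,0,0,0],[0,0,0,0],[0,0,0,0],[0,0,0,0]]' 58 40;  python3 -m pendant '[[0,0,-0.3,0],[0,0,-0.9,0],[0,0,-0.9,0],[0,0,-0.9,0],[0,0,-0.9,0],[0,0,-0.9,0],[0,0,0,0],[0,0,0,0],[0,0,0,0]]'
python3 - <<'E'
from h import *
S=get_image("side"); z=read_state()["tool_pos"][2]-.022
c=comp(yellow(S),proj(S,(.527,-.27,z+.036))); x,f=fit([(S,c)],(.527,-.27,-.018),.246,.062,z,z+.036); print(np.round(x,4),round(f,3),c.sum())
plan((.5488,.2597,.178,93.5))
E
```

```text
clock: 30.7
tool_pos: [0.5267, -0.2698, 0.021]
orientation: [2.242, 2.2, -0.0]
wrist_force: [-0.0, -0.5, 1.6]
opening: 0.666
clock: 31.6
tool_pos: [0.5259, -0.2693, 0.1633]
orientation: [-2.24, -2.199, 0.001]
wrist_force: [-0.1, -0.4, -3.5]
opening: 0.664
[ 0.4251 -0.2043 -0.9126] 0.516 1952
t 31.65 p [ 0.5259 -0.2693  0.1633] jaw 88.92 tilt [-0.0023  0.0014] F [-0.13  0.82 -2.91] open 0.668
 -> [ 0.5488  0.2597  0.178  93.5   ] turn -0.572 shift [17.55  1.84 -0.49] | n 18 row [ 0.975  0.102 -0.027]
```

```bash
python3 -m pendant '[[0,0,0,-0.57],[0.4,0.04,0,0],[0.9,0.09,0,0],[0.9,0.09,0,0],[0.9,0.09,0,0],[0.9,0.09,0,0],[0.9,0.09,0,0],[0.9,0.09,0,0],[0.9,0.09,0,0],[0.9,0.09,0,0],[0.9,0.09,0,0],[0.9,0.09,0,0],[0.9,0.09,0,0],[0.9,0.09,0,0],[0.9,0.09,0,0],[0.9,0.09,0,0],[0.9,0.09,0,0],[0.9,0.09,0,0],[0.9,0.09,0,0],[0.9,0.09,0,0]]'; python3 -m pendant '[[0.6,0.06,0,0],[0.25,0.025,0,0],[0,0,0,0],[0,0,0,0],[0,0,0,0]]'
python3 - <<'E'
from h import *
plan((.5486,.2597,.14,93.55),(.5486,.2597,.094,93.55))
E
```

```text
clock: 33.65
tool_pos: [0.545, 0.232, 0.1641]
orientation: [-2.155, -2.285, 0.002]
wrist_force: [0.4, -1.2, -3.2]
opening: 0.663
clock: 34.15
tool_pos: [0.5471, 0.255, 0.1648]
orientation: [2.154, 2.287, -0.0]
wrist_force: [-0.3, -0.4, -3.0]
opening: 0.665
t 34.15 p [0.5471 0.255  0.1648] jaw 93.42 tilt [-0.0002 -0.0002] F [-0.25 -0.39 -3.  ] open 0.665
 -> [ 0.5486  0.2597  0.14   93.55  ] turn -0.016 shift [0.15 0.06 0.83] | n 1 row [0.152 0.059 0.828]
 -> [ 0.5486  0.2597  0.094  93.55  ] turn -0.0 shift [0.   0.   1.53] | n 2 row [0.    0.    0.767]
```

```bash
python3 -m pendant '[[0.15,0.06,0.5,-0.016],[0,0,0.8,0],[0,0,0.5,0],[0,0,0.15,0],[0,0,0,0],[0,0,0,0],[0,0,0,0]]'
python3 - <<'E'
from h import *
plan((.5486,.2597,.093,93.55))
S=get_image("side"); T=get_image("top"); z=read_state()["tool_pos"][2]-.021
for im,nm in((S,"s"),(T,"t")):
    o=im["color"]
    for zz,col in((z,(255,255,0)),(z+.036,(255,0,255))):
        P=[proj(im,p) for p in boxpts(.5488,.2597,.062,.246,.062,zz,zz)]; cv2.polylines(o,[np.int32([P[0],P[2],P[6],P[4]]).reshape(-1,1,2)],True,col,1)
    u,v=np.int32(proj(im,(.549,.26,.1))); cv2.imwrite(f"pics/g{nm}.png",cv2.resize(o[v-60:v+60,u-60:u+60],None,fx=4,fy=4,interpolation=2))
cv2.imwrite("pics/g.png",np.hstack([cv2.imread("pics/gs.png")[:,:400],cv2.imread("pics/gt.png")[:,:400]]))
E
```

```text
clock: 34.85
tool_pos: [0.5491, 0.2608, 0.1073]
orientation: [2.15, 2.29, 0.002]
wrist_force: [0.1, -0.8, -2.4]
opening: 0.665
t 34.85 p [0.5491 0.2608 0.1073] jaw 93.61 tilt [0.0014 0.0005] F [ 0.09 -0.83 -2.45] open 0.665
 -> [5.486e-01 2.597e-01 9.300e-02 9.355e+01] turn 0.008 shift [-0.03 -0.02  0.48] | n 1 row [-0.034 -0.017  0.475]
```

View pics/g.png

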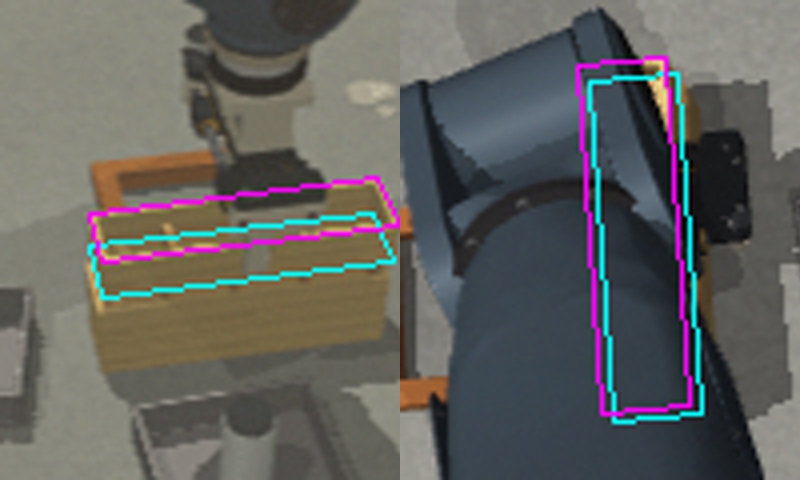

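The side crop shows the held tray level and directly over the stack, matching the overlay to about a pixel. In the top crop the arm hides it. I'll lower to contact.

```bash
python3 -m pendant '[[-0.03,-0.02,0.2,0],[0,0,0.15,0],[0,0,0,0],[0,0,0,0]]'; python3 -m pendant '[[0,0,0.08,0],[0,0,0,0]]'; python3 -m pendant '[[0,0,0.05,0],[0,0,0,0]]'
```

```text
clock: 35.35
tool_pos: [0.548, 0.2596, 0.0956]
orientation: [-2.15, -2.29, 0.001]
wrist_force: [-0.2, 1.3, -3.7]
opening: 0.667
clock: 35.55
tool_pos: [0.5479, 0.2596, 0.0932]
orientation: [-2.15, -2.29, 0.0]
wrist_force: [0.3, 0.5, -3.1]
opening: 0.664
clock: 35.75
tool_pos: [0.5481, 0.2597, 0.093]
orientation: [2.15, 2.29, 0.0]
wrist_force: [-4.1, -2.0, 7.0]
opening: 0.662
```

```bash
python3 -m pendant '[[0,0,0,0],[0,0,0,0],[0,0,0,0],[0,0,0,0],[0,0,-0.3,0],[0,0,-0.9,0],[0,0,-0.9,0],[0,0,-0.9,0],[-0.9,0,0,0],[-0.9,0,0,0],[-0.9,0,0,0],[-0.9,0,0,0],[-0.9,0,0,0],[-0.9,0,0,0],[-0.9,0,0,0],[-0.9,0,0,0],[-0.9,0,0,0],[-0.9,0,0,0],[-0.9,0,0,0],[-0.9,0,0,0]]' 100; python3 -m pendant '[[-0.9,-0.5,-0.3,0],[-0.9,-0.5,-0.3,0],[-0.9,-0.5,0,0],[-0.9,-0.5,0,0],[-0.9,-0.5,0,0],[-0.9,-0.5,0,0],[0,0,0,0]]'
python3 - <<'E'
from h import *
T,S=get_image("top"),get_image("side")
h=cv2.cvtColor(S["color"],cv2.COLOR_BGR2HSV); ms=((h[...,0]>18)&(h[...,0]<32)&(h[...,1]>70)).astype(np.uint8)
for im,m,n in((T,yellow(T),"T"),(S,ms,"S")):
    c=comp(m,proj(im,(.549,.26,.09 if n=="S" else .108))); x,f=fit([(im,c)],(.549,.26,.06),.246,.062,0,.108); print(n,np.round(x,4),round(f,3),c.sum())
a=cv2.resize(T["color"][90:220,190:390],None,fx=3.5,fy=3.5,interpolation=2)[:300]; b=cv2.resize(S["color"][75:195,290:490],None,fx=3.5,fy=3.5,interpolation=2)[:300]
a=cv2.resize(T["color"][90:220,160:470],None,fx=2.2,fy=2.2,interpolation=2); b=cv2.resize(S["color"][85:315,270:430],None,fx=2.2,fy=2.2,interpolation=2)
w=np.zeros((a.shape[0]+10+240,682,3),np.uint8); w[:a.shape[0],:682]=a[:,:682]
w=np.hstack([cv2.resize(T["color"][90:220,170:300],(400,400)),cv2.resize(S["color"][95:255,270:430],(400,400))]); cv2.imwrite("pics/i.png",w)
E
```

```text
clock: 37.75
tool_pos: [0.5685, -0.0648, 0.1827]
orientation: [2.15, 2.29, 0.001]
wrist_force: [-0.0, -0.2, 0.2]
opening: 1.001
clock: 38.45
tool_pos: [0.4878, -0.2335, 0.2007]
orientation: [2.153, 2.287, -0.001]
wrist_force: [0.1, 0.9, -0.3]
opening: 0.999
T [0.5506 0.2604 0.0572] 0.016 2584Traceback (most recent call last):
  File "<stdin>", line 5, in <module>
  File "h.py", line 24, in comp
    k=np.bincount(w).argmax(); return l==k
ValueError: attempt to get argmax of an empty sequence
```

```bash
python3 -m pendant '[[0,-0.95,0,0],[0,-0.95,0,0],[0,-0.95,0,0],[0,-0.95,0,0],[0,-0.95,0,0],[0,-0.95,0,0],[0,-0.95,0,0],[0,0,0,0]]'
python3 - <<'E'
from h import *
T,S=get_image("top"),get_image("side")
w=np.hstack([cv2.resize(T["color"][95:215,170:290],(400,400),interpolation=2),cv2.resize(S["color"][95:255,270:430],(400,400),interpolation=2)]); cv2.imwrite("pics/i.png",w)
h=cv2.cvtColor(S["color"],cv2.COLOR_BGR2HSV); ms=((h[...,0]>18)&(h[...,0]<32)&(h[...,1]>70)).astype(np.uint8)
for im,m,n in((T,yellow(T),"T"),(S,ms,"S")):
    c=comp(m,proj(im,(.549,.26,.09 if n=="S" else .108))); x,f=fit([(im,c)],(.549,.26,.06),.246,.062,0,.108); print(n,np.round(x,4),round(f,3),c.sum())
E
```

```text
clock: 39.35
tool_pos: [0.2883, -0.2427, 0.2002]
orientation: [-2.151, -2.29, 0.0]
wrist_force: [0.8, 0.6, -0.2]
opening: 0.999
T [0.5506 0.2605 0.0568] 0.016 2594
S [0.5479 0.2612 0.0629] 0.014 2702
```

View pics/i.png

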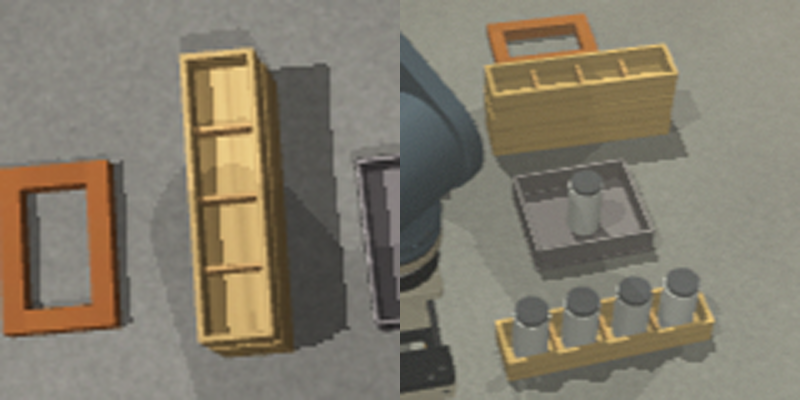

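The crops show the third tray flush on the stack, with all four tins of tray_two upright and the empty tin upright in the far bin. The stack fits agree with the pre-placing ones to about 1 mm and 0.005 rad. Handing in.

```bash
python3 -c "
from rig import *
print(finish_job(), read_state()['clock'])"
```

```text
the job is handed in; nothing more can be done
the job is handed in; nothing more can be done
```

The job is done and handed in at about 39.5 s of the 72 s allowed.

- **Tins:** The first tin I lifted weighed about 0.8 N, so it was the empty one. I put it back in its cell. I then placed the two full tins (about 3.3 N and 4.7 N) in tray_two's free cells. Last, I stood the empty tin in the grey bin farthest from the base, at about (0.525, 0.083).
- **Tray:** I stacked the emptied tray on the two empty ones.

**Last checks:**
- All four tins in tray_two and the tin in the bin stand upright.
- The three trays look flush and flat, within about 1–2 mm of the stack pose measured before. That is about the accuracy of the camera calibration.
- I did not disturb the frame. I did not measure the jar and block again at the end, but the arm never went near them.

**What did not go cleanly:**
- **First grip:** the fingers were still closing when I began that first lift, so the tin was held a few millimetres high. I set it back until it touched the tray floor and gripped it afresh later.
- **Camera disagreement:** the top and side cameras differ by 2–3 mm in x, with the same offset for both trays. I used the mean of the two.
- **Blocked views:** a few pose fits failed because the arm was in the way.

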